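# Clear the specimen stage and register the holder in its fence corner

### The arm

A 6-joint arm with a two-finger parallel gripper is mounted at the origin on the work surface. World frame = base frame: x ahead of the robot, y to its left, z up, the work surface at z = 0. Lengths are in m, angles in rad, forces in N, time in s.
With the tool pointing down it reaches from about 0.275 to 0.825 m from the base axis. Payload 5.2 kg.
Tool frame: the origin (TCP) lies at the very end of the fingers, on their centre line; the grasp point (between the pads) lies 19 mm behind it; z points along the fingers, y is the line along which they close (so a half turn about z gives the same grasp; the last joint's range is limited). The gripper opens to 93 mm and grips with 3 to 60 N. Pads are 15 mm wide; open, the fingers measure 128 mm over their backs; the gripper's body (75 mm by 188 mm) begins 65 mm behind the grasp point.
Start: joints at [-1.33, 0.259, 1.535, -0, 1.348, -0.203], TCP at [0.236, -0.497, 0.219] pointing down, gripper open.
Joint ranges: [-3.14, 3.14], [-0.91, 2.08], [0.19, 2.58], [-1.22, 4.36], [0.22, 2.71], [-3.12, 3.12]. Speed limits (rad/s): [2.57, 2.57, 3.14, 3.14, 3.14, 3.14].

### API

Orientations are given as a unit quaternion [w, x, y, z].
In Python, from workcell import monitor, cams, finish_job, search_frame, trace gives the robot as it stands.
- The arm moves only by the tool carry_out, never from a script. Its argument "series" is one flat list of numbers, 5 for each row, row after row: the closure, from 0 (fully open) to 1 (shut), then the shift along the tool's x, y, z in mm, then the turn about the tool's z in rad. A call has 1 to 12 rows; each row shifts and turns the commanded pose from where the row before left it, along the tool's axes as they then stand; what a row does not reach is not made up. A row lasts 1/10 s, in which the tool goes at most 50 mm and 8.59 degrees, less where a joint would pass 70% of its speed; a pose out of reach is approached as far as the arm can. A call with a gripper value outside its range is refused whole. The fingers move at their own pace and stop on an object; "squeeze" is the grip in N (left out, the last holds). Time passes only in rows, so rows that do not move let the fingers close. It gives the time, the measured TCP pose, the force, the opening and the grip force at its end, in the units of the state.
- monitor.read_state(): the state, without advancing time (a new reading comes with each control period).
- cams.camera(name): name is "scene" or "side" or "wrist"; returns the picture (400x640x3 uint8, red, green, blue); there is no depth.
- cams.camera_info(name): a dict with "camera_matrix" (3x3 intrinsics, pixels), "rvec" (rotation vector, rad) and "tvec" (3), from world to camera coordinates, as OpenCV has them. Camera axes: x right, y down, z forward; pixel columns grow to the right and rows downward; lengths in m; the calibration is good to about 2 mm. A picture is of the moment at which its call begins: read the wrist's pose just before it. camera_info takes no time and is no camera call; for the wrist camera it gives the pose at the moment of the call.
- finish_job(): hands the job in; it is judged then, once.
Trained networks look in the newest picture that a camera, given by its name, has taken for a name from the list of things; names that differ only in an ending like _2 or _b are one class to them, and where a whole thing is asked for, a point or a joint stands for the part that bears it (a point fixed in the world has none). Each returns a list of dicts, best first, with "score" (0 to 1); they miss things now and then, are a little off and sometimes report something else, mostly with a low value. They report only what shows in the picture. A call takes as long as a camera call.
- search_frame(camera, thing): "extent" ([left, top, right, bottom] in pixels, round what is visible of it).
- trace(camera, thing): "pixels" (400x640 bool, what is visible of it) and "extent" ([left, top, right, bottom] in pixels, round what is visible of it).
The state is a dict: "clock": time; "joint_pos": joint angles; "dq": joint speeds; "joint_torque": joint torques, N m; "tcp_pos": TCP position; "eef_rot": TCP orientation; "contact_force": force on the tool from outside, world axes, zero at the start; "moment": the same for the moment, N m; "width": finger opening in m; "grasp_force": force on a finger pad.
Only numpy, scipy, OpenCV 4.12 (cv2) and the standard library are available. Lean on these libraries where they do the work, as an engineer would, in place of code of your own. Each camera call takes 0.05 s, during which the arm holds its last target. There are 200 camera calls.

### The job

Take the scraper block and wipe the three resin offcuts off the specimen stage into the catch trough along its near edge, without touching the offcuts with the gripper or the holder, and stand the scraper back on the table. Then push the black specimen holder along the stage, without lifting it, until it sits square and flush against both fences of the corner. Leave the other things on the table where they are.

Things in the scene. Friction and masses are not known exactly. Their poses are not given: they have to be found in the camera images.
- stage: Fixed aluminium plate 200 (x) by 340 mm (y), top at 35 mm. Origin: its centre at table height; x points away from the robot, y left. Steel fences 16 mm thick, tops at 57 mm: inner faces at x = +100 (far) and y = +170 (left). Near and right edges are open. A dark steel catch trough lies along the near edge: x = -100 to -180, y = -170 to 170, floor at 5 mm, rim at 22 mm.
- stage_corner (a point): Inner corner of the two fences at the height of the plate's top: stage frame (100, 170, 35) mm, axes as the stage's.
- holder: Loose black dish 100 (x) by 120 mm (y), walls 36 mm high, 10 mm thick, flat vertical outside, about 0.5 kg; a pale bone model 60 mm wide rises in its middle to 51 mm. Origin: centre of the underside. Starts askew (up to 0.3 rad) on the right half of the stage, off both fences; its +x face belongs on the far fence, its +y face on the left one.
- holder_corner (a point): Far left lower corner of the holder: holder frame (50, 60, 0) mm, axes as the holder's. It meets stage_corner when home.
- scraper: Loose scraper block standing on the table right of the stage: aluminium bar 130 mm long (its x), 34 wide (y), 22 high, with an upright grey handle on top, 84 mm long (x) by 22 wide (y), from 22 to 71 mm above the underside. 0.22 kg. Origin: centre of the underside.
- chip0: Loose pale resin offcut, 36 by 24 by 16 mm with a 6 mm step on top (22 mm high in all), 16 g. Origin: centre of its underside. Starts on the left half of the stage, 25 to 145 mm to the left of the stage's middle and at stage x from -80 to +45 mm.
- chip1: Loose pale resin offcut, 36 by 24 by 16 mm with a 6 mm step on top (22 mm high in all), 16 g. Origin: centre of its underside. Starts on the left half of the stage, 25 to 145 mm to the left of the stage's middle and at stage x from -80 to +45 mm.
- chip2: Loose pale resin offcut, 36 by 24 by 16 mm with a 6 mm step on top (22 mm high in all), 16 g. Origin: centre of its underside. Starts on the left half of the stage, 25 to 145 mm to the left of the stage's middle and at stage x from -80 to +45 mm.
- bowl: Bystander: loose steel bowl, 110 mm across, 50 mm high, left of the stage. Origin: centre of the underside.
- bottle: Bystander: loose white bottle with red cap, 64 mm across, 160 mm high, beyond the far fence. Origin: centre of the underside.
- rack: Bystander: blue instrument rack, 100 by 170 by 35 mm, far right. Origin: centre of the underside.
- forceps: Bystander: steel forceps, 125 mm long, 12 mm high, near right. Origin: under their middle.
- syringe: Bystander: clear syringe, 135 mm long, about 20 mm high, left. Origin: under its middle.
- jar: Bystander: amber jar with steel cap, 60 mm across, 70 mm high, beyond the far fence. Origin: centre of the underside.

How it is judged:
On the way, in this order (a step that is already met when the one before it is completed fails the run):
1. the three offcuts have been wiped with the scraper off the stage and lie in the catch trough (z of each of chip0, chip1, chip2 in the frame of stage below 0.045 m and x of chip0 in the frame of stage between -0.18 and -0.102 m and y of chip0 in the frame of stage between -0.175 and 0.175 m and x of chip1 in the frame of stage between -0.18 and -0.102 m and y of chip1 in the frame of stage between -0.175 and 0.175 m and x of chip2 in the frame of stage between -0.18 and -0.102 m and y of chip2 in the frame of stage between -0.175 and 0.175 m), for 0.2 s.
2. the scraper stands upright on the table, clear of stage and trough, and has been let go ((y of scraper in the frame of stage below -0.2 m or y of scraper in the frame of stage above 0.216 m or x of scraper in the frame of stage above 0.146 m or x of scraper in the frame of stage below -0.21 m) and height (world z) of scraper below 0.004 m and angle between scraper's own z axis and vertical below 0.1 rad and contact force between scraper and the fingers below 0.3 N), for 0.2 s.
3. the holder has been pushed square and flush into the fence corner (x of holder_corner in the frame of stage_corner between -0.002 and 0.003 m and y of holder_corner in the frame of stage_corner between -0.002 and 0.003 m and z of holder_corner in the frame of stage_corner between -0.003 and 0.003 m and angle between the x axis of holder and the x axis of stage, either way round below 0.02 rad and angle between holder's own z axis and vertical below 0.03 rad), for 0.2 s.
At the end, for the whole second after the job is handed in: Offcuts at rest in the trough, below the plate's top. Holder flat and still on the stage, its corner within 2 mm of both fences, square within 0.02 rad. Scraper upright, still and released on the table, its middle 30 mm or more clear of stage and trough. Bystanders within 20 mm of their starts (all of step 1 and all of step 3 and (y of scraper in the frame of stage below -0.2 m or y of scraper in the frame of stage above 0.216 m or x of scraper in the frame of stage above 0.146 m or x of scraper in the frame of stage below -0.21 m) and height (world z) of scraper below 0.004 m and angle between scraper's own z axis and vertical below 0.1 rad and linear speed of each of holder, scraper below 0.01 m/s and linear speed of each of chip0, chip1, chip2 below 0.02 m/s); the robot touches nothing.
It fails at once if the holder is lifted more than 15 mm off the stage (z of holder in the frame of stage above 0.05 m).
It fails at once if the gripper or arm touches an offcut (contact force between any of chip0, chip1, chip2 and the fingers above 0.3 N or contact force between any of chip0, chip1, chip2 and the arm above 0.3 N).
It fails at once if the holder is pushed against an offcut (contact force between any of chip0, chip1, chip2 and holder above 0.3 N).
It fails at once if a bystander (bowl, bottle, jar, rack, forceps or syringe) is moved by more than 20 mm (distance of any of bowl, bottle, rack, forceps, syringe, jar from where it was at the start of the episode above 0.02 m).
It also fails if it takes over 72 s, if anything falls off the work surface, if the arm or the gripper's body presses on something with over 40 N, if the wrist force passes 120 N, or if a joint passes its speed limit or range.

## Working session

There is one attempt and no reset: what is moved stays moved. The work goes in short steps, Python scripts to look and compute and a tool call to move; the robot and the scene stay as the last step left them, time stands still between calls to the robot, and variables do not carry over. Pictures are saved under pics/ and viewed, at most 10 in all, crops included, and the job is handed in when it is done.

Besides the shell and the picture viewer there is one more tool, called by a JSON object that holds its "method" and its "body", one argument or row to a line. carry_out: Moves the arm, as the interface text tells. Its arguments: {"type":"object","properties":{"series":{"type":"array","items":{"type":"number"}},"squeeze":{"type":"number"}},"required":["series"]}

```bash
ls; mkdir -p pics; python3 - <<'E'
from workcell import monitor,cams
import cv2,numpy as np
np.set_printoptions(precision=4,suppress=True)
s=monitor.read_state()
for k in s: print(k,s[k])
for n in("scene","side"):
    i=cams.camera_info(n);R=cv2.Rodrigues(np.array(i["rvec"]))[0]
    print(n,i["camera_matrix"],-R.T@np.array(i["tvec"]).ravel(),R[2])
    cv2.imwrite(f"pics/{n}0.png",cams.camera(n)[...,::-1])
E
```

```text
pics
clock 0.0
joint_pos [-1.3298  0.2593  1.536  -0.      1.348  -0.2028]
dq [-0.0017 -0.0003  0.0004 -0.0008  0.0003 -0.0001]
joint_torque [  0.0007 -43.7313 -28.4      0.0718   0.0414  -0.0001]
tcp_pos [ 0.236  -0.4962  0.2178]
eef_rot [-0.0009  0.9755  0.2201 -0.    ]
contact_force [-0.0528 -0.2287  0.9371]
moment [-0.0084  0.026   0.0349]
grasp_force 0.0
width 0.09319517183691313
scene [[381.1202   0.     324.021 ]
 [  0.     381.1202 199.8174]
 [  0.       0.       1.    ]] [0.9997 0.5864 0.7627] [-0.4019 -0.5881 -0.7019]
side [[477.4204   0.     316.9233]
 [  0.     477.4204 196.6174]
 [  0.       0.       1.    ]] [0.5505 1.01   0.8236] [ 0.0301 -0.7936 -0.6077]
```

View pics/scene0.png

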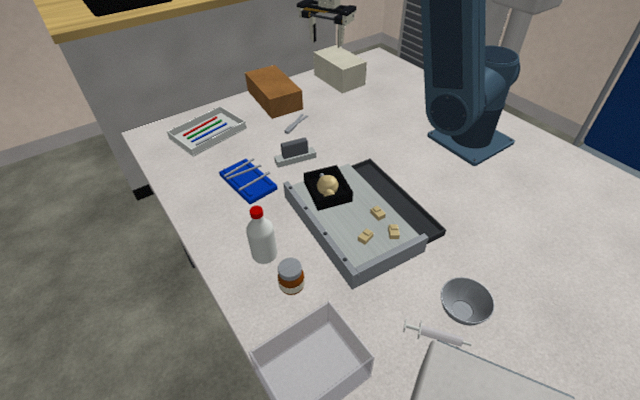

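View pics/side0.png

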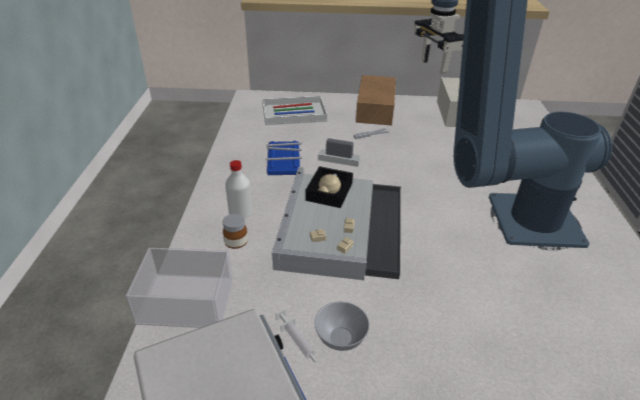

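The scene image shows the stage around (360,220), the holder at (328,187), the chips at (378,213), (394,231) and (366,237), and the scraper at (295,153). In the side image the scraper is at (339,152) and the trough at (385,230). Next I fit silhouettes to both views.

```bash
cat > h.py <<'E'
from workcell import monitor,cams,search_frame,trace
import cv2,numpy as np
from scipy.optimize import minimize
np.set_printoptions(precision=4,suppress=True)
def box(x0,x1,y0,y1,z0,z1): return np.array([[x,y,z] for x in(x0,x1) for y in(y0,y1) for z in(z0,z1)])/1000
PLATE=box(-100,100,-170,170,0,35); FAR=box(100,116,-170,186,0,57); LEFT=box(-100,116,170,186,0,57); TR=box(-180,-100,-170,170,0,22)
SHAPES=dict(stage=[PLATE,FAR,LEFT],stageT=[PLATE,FAR,LEFT,TR],
 holder=[box(-50,50,-60,60,0,36)],
 scraper=[box(-65,65,-17,17,0,22),box(-42,42,-11,11,22,71)],
 chip=[box(-18,18,-12,12,0,16)])
def sil(info,shape,p,z):
    S=4;im=np.zeros((400*S,640*S),np.uint8);c,s=np.cos(p[2]),np.sin(p[2])
    for b in shape:
        w=b@np.array([[c,s,0],[-s,c,0],[0,0,1]])+[p[0],p[1],z]
        u=cv2.projectPoints(w,info["rvec"],info["tvec"],info["camera_matrix"],None)[0].reshape(-1,2)
        cv2.fillConvexPoly(im,np.round((cv2.convexHull(((u+.5)*S-.5).astype(np.float32)))*16).astype(np.int32),255,shift=4)
    return cv2.resize(im,(640,400),interpolation=cv2.INTER_AREA)/255.
def fit(masks,infos,shape,p0,z):
    def cost(p): 
        t=0
        for m,i in zip(masks,infos):
            a=sil(i,shape,p,z);t+=1-np.minimum(a,m).sum()/np.maximum(a,m).sum()
        return t/len(masks)
    best=None
    for y in np.atleast_1d(p0[2]):
        q=np.array([p0[0],p0[1],y]);sx=np.array([q,q+[.015,0,0],q+[0,.015,0],q+[0,0,.15]])
        r=minimize(cost,q,method="Nelder-Mead",options=dict(initial_simplex=sx,xatol=1e-4,fatol=1e-5))
        if best is None or r.fun<best.fun:best=r
    return best.x,best.fun
def ray(info,u,z):
    K=info["camera_matrix"];R=cv2.Rodrigues(np.array(info["rvec"]))[0];t=np.array(info["tvec"]).ravel()
    d=R.T@np.linalg.inv(K)@[u[0],u[1],1];c=-R.T@t;return c+d*(z-c[2])/d[2]
E
python3 - <<'E'
from h import *
import pickle
I={n:cams.camera_info(n) for n in("scene","side")};M={}
for n in I:
    cams.camera(n)
    for t in("stage","holder","scraper","chip0"):
        r=trace(n,t);M[n,t]=[(a["score"],a["pixels"]) for a in r]
        for a in r[:5]:
            e=a["extent"];print(n,t,round(a["score"],2),e,a["pixels"].sum(),ray(I[n],((e[0]+e[2])/2,(e[1]+e[3])/2),.045)[:2])
pickle.dump((I,M),open("m.pkl","wb"))
E
```

```text
scene stage 0.72 [283.6, 159.8, 447.7, 288.2] 9821 [0.5541 0.1176]
scene stage 0.27 [222.4, 155.8, 278.2, 203.0] 1484 [ 0.7107 -0.2065]
scene stage 0.21 [357.8, 228.6, 374.4, 242.3] 170 [0.5772 0.1472]
scene holder 0.94 [306.2, 163.1, 352.9, 209.9] 1533 [ 0.5459 -0.0489]
scene scraper 0.76 [273.5, 137.5, 316.0, 168.7] 771 [ 0.5435 -0.2348]
scene chip0 0.66 [387.8, 221.0, 400.9, 238.1] 120 [0.5085 0.1735]
scene chip0 0.61 [371.5, 210.6, 387.4, 219.4] 133 [0.5056 0.1145]
scene chip0 0.61 [358.6, 225.8, 373.0, 243.0] 163 [0.5756 0.1441]
side stage 0.74 [274.3, 166.3, 403.4, 279.6] 9821 [0.5289 0.0979]
side stage 0.55 [334.3, 240.9, 353.1, 255.3] 168 [0.5163 0.1881]
side holder 0.98 [304.0, 167.3, 353.6, 208.2] 1480 [ 0.5585 -0.0491]
side scraper 0.82 [318.4, 139.3, 360.4, 166.7] 827 [ 0.5315 -0.2302]
side scraper 0.53 [307.0, 164.6, 348.8, 208.3] 1405 [ 0.5611 -0.055 ]
side chip0 0.65 [307.9, 227.6, 325.2, 242.2] 166 [0.5824 0.1461]
side chip0 0.53 [336.6, 239.6, 355.7, 254.8] 180 [0.5105 0.1847]
side chip0 0.47 [343.9, 221.6, 356.9, 232.9] 133 [0.5001 0.1124]
side chip0 0.27 [262.0, 142.6, 298.5, 176.7] 1086 [ 0.7071 -0.1802]
side chip0 0.21 [318.1, 139.8, 357.1, 167.1] 787 [ 0.5369 -0.2273]
```

```bash
python3 - <<'E'
from h import *
import pickle
I,M=pickle.load(open("m.pkl","rb"));N=("scene","side");inf=[I[n] for n in N]
def m(n,t,k=0): return M[n,t][k][1].astype(float)
st=[]
for n in N:
    u=M[n,"stage"][0][1].copy()
    u|=M[n,"holder"][0][1]
    for k in range(3):u|=M[n,"chip0"][k][1]
    u=cv2.morphologyEx(u.astype(np.uint8),cv2.MORPH_CLOSE,np.ones((7,7)));st.append(u.astype(float))
P={}
P["stage"]=fit(st,inf,SHAPES["stageT"],(.56,.09,[0,.1,-.1]),0)
P["holder"]=fit([m(n,"holder") for n in N],inf,SHAPES["holder"],(.55,-.05,[-.25,0,.25]),.035)
P["scraper"]=fit([m(n,"scraper") for n in N],inf,SHAPES["scraper"],(.54,-.232,[-.3,0,.3,1.57]),0)
for i,(a,b) in enumerate([(0,1),(1,2),(2,0)]):
    P["chip%d"%i]=fit([m("scene","chip0",a),m("side","chip0",b)],inf,SHAPES["chip"],(*[(.51,.18),(.502,.113),(.578,.145)][i],[-.8,0,.8,1.57]),.035)
for k in P: print(k,*P[k])
for n in N: # individual-camera fits to see calibration offsets
    i=[I[n]];j=N.index(n)
    print(n,fit([st[j]],i,SHAPES["stageT"],P["stage"][0],0),fit([m(n,"holder")],i,SHAPES["holder"],P["holder"][0],.035),fit([m(n,"scraper")],i,SHAPES["scraper"],P["scraper"][0],0))
pickle.dump(P,open("P.pkl","wb"))
for n in N:
    im=cv2.imread(f"pics/{n}0.png");im=cv2.resize(im,None,fx=3,fy=3)
    for k in P:
        s=sil(I[n],SHAPES["stageT" if k=="stage" else k.rstrip("012")],P[k][0],.035 if k[0] in"hc" else 0)
        c,_=cv2.findContours((cv2.resize(s,None,fx=3,fy=3)>.5).astype(np.uint8),0,2);cv2.drawContours(im,c,-1,(0,0,255),1)
    cv2.imwrite(f"pics/{n}1.png",im[360:900,780:1400])
E
```

```text
stage [ 0.5489  0.0487 -0.0958] 0.038318523007714544
holder [ 0.5569 -0.0455 -0.2663] 0.051094392907453656
scraper [ 0.5333 -0.2578 -0.2276] 0.08963043619564803
chip0 [0.5136 0.1743 0.9199] 0.1988417950083402
chip1 [0.5041 0.1022 1.5068] 0.18411486322029003
chip2 [0.5793 0.1459 0.268 ] 0.1584055308625661
scene (array([ 0.546 ,  0.0486, -0.0924]), np.float64(0.02818851621040419)) (array([ 0.5548, -0.0458, -0.2658]), np.float64(0.033662474206788695)) (array([ 0.5289, -0.2584, -0.1924]), np.float64(0.0836439331073574))
side (array([ 0.5512,  0.0489, -0.0874]), np.float64(0.0340345088356897)) (array([ 0.5587, -0.0458, -0.2674]), np.float64(0.03558054393305421)) (array([ 0.5345, -0.2581, -0.237 ]), np.float64(0.04921408034248498))
```

View pics/side1.png

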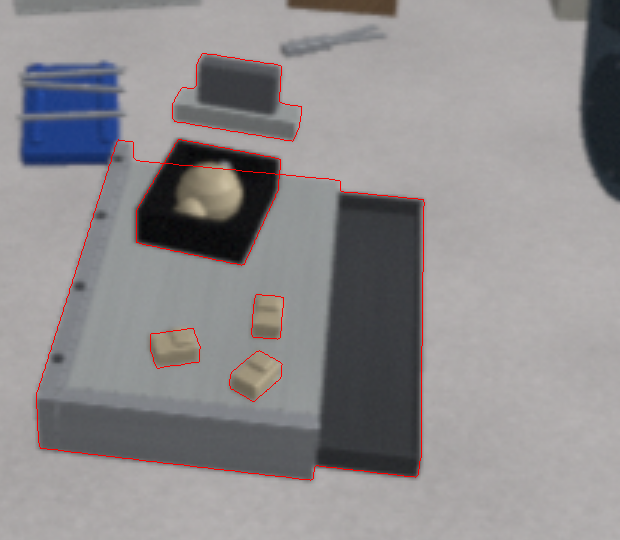

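The fit overlays hug the stage, trough, holder, chips and scraper in the side view. In stage frame the chips sit at about (-46,122), (-50,49) and (21,100) mm. One bar stroke covers all three. I'll add a row planner and locate the bystanders.

```bash
cat >> h.py <<'E'
def psi():
    w,x,y,z=monitor.read_state()["eef_rot"];return 2*np.arctan2(y,x)
def rows(tgt,ps,n,start=None):
    """world target (x,y,z m), tool heading, n rows -> tool-frame rows dx dy dz (mm) turn"""
    if start is None: s=monitor.read_state();start=(*s["tcp_pos"],psi())
    p=np.array(start[:3]);a=start[3];D=(np.array(tgt)-p)/n*1000;dt=(a-ps+np.pi)%(2*np.pi)-np.pi;dt/=n
    for k in range(n):
        print(round(D[0]*np.cos(a)+D[1]*np.sin(a)),round(D[0]*np.sin(a)-D[1]*np.cos(a)),round(-D[2]),round(dt,3));a-=dt
E
python3 - <<'E'
from h import *
for t,z in(("bottle",0.08),("jar",.035)):
    for n in("scene",):
        cams.camera(n);r=search_frame(n,t)[:1]
        for a in r:
            e=a["extent"];print(t,e,ray(cams.camera_info(n),((e[0]+e[2])/2,(e[1]+e[3])/2),z))
rows((.533,-.258,.19),-.225,11)
E
```

```text
bottle [250.4, 205.4, 279.1, 261.1] [0.7859 0.0238 0.08  ]
jar [279.0, 253.8, 304.0, 292.9] [0.7805 0.128  0.035 ]
34 -8 3 0.061
33 -10 3 0.061
32 -12 3 0.061
32 -14 3 0.061
31 -16 3 0.061
30 -18 3 0.061
29 -20 3 0.061
27 -21 3 0.061
26 -23 3 0.061
25 -24 3 0.061
23 -26 3 0.061
```

{"method": "carry_out", "body": {
  "series": [0, 34, -8, 3, 0.061, 0, 33, -10, 3, 0.061, 0, 32, -12, 3, 0.061, 0, 32, -14, 3, 0.061, 0, 31, -16, 3, 0.061, 0, 30, -18, 3, 0.061, 0, 29, -20, 3, 0.061, 0, 27, -21, 3, 0.061, 0, 26, -23, 3, 0.061, 0, 25, -24, 3, 0.061, 0, 23, -26, 3, 0.061, 0, 0, 0, 0, 0]
}}

```text
clock: 2.0
tcp_pos: [0.5364, -0.2547, 0.185]
eef_rot: [-0.001, 0.994, -0.112, 0.0]
contact_force: [-0.0, -0.4, -0.9]
width: 0.0929
grasp_force: 0.0
```

```bash
python3 - <<'E'
from h import *
s=monitor.read_state();print(s["tcp_pos"],psi(),s["dq"])
i=cams.camera_info("wrist");im=cams.camera("wrist");cv2.imwrite("pics/w1.png",im[...,::-1])
for a in trace("wrist","scraper")[:2]:
    m=a["pixels"];print(a["score"],a["extent"],m.sum())
    if a["score"]>.5:print(fit([m.astype(float)],[i],SHAPES["scraper"],(.533,-.258,[-.22]),0))
E
```

```text
[ 0.5364 -0.2547  0.185 ] -0.2245969345689588 [-0.0569 -0.0195  0.0236 -0.0427  0.0065 -0.1087]
0.69 [301.7, 137.8, 329.0, 241.7] 2912
(array([ 0.5315, -0.2563, -0.2232]), np.float64(0.03382981316162903))
```

View pics/w1.png

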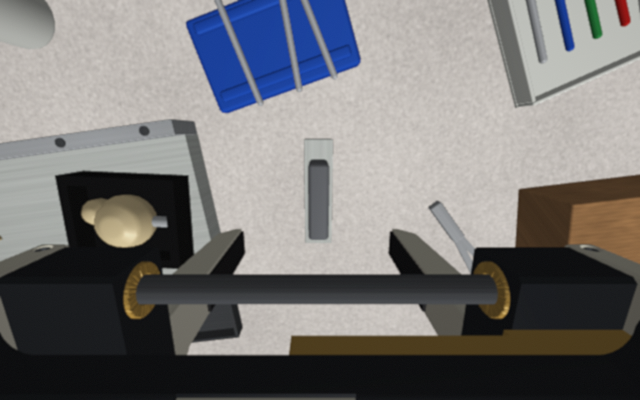

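The wrist view shows the scraper handle at (318,200), between the fingers and aligned with them. I'll descend and grip.

{"method": "carry_out", "body": {
  "series": [0, -4, 2, 35, 0, 0, 0, 0, 40, 0, 0, 0, 0, 40, 0, 0, 0, 0, 26, 0, 0, 0, 0, 12, 0, 0, 0, 0, 0, 0, 1, 0, 0, 0, 0, 1, 0, 0, 0, 0, 1, 0, 0, 0, 0, 1, 0, 0, 0, 0, 1, 0, 0, 0, 0, 1, 0, 0, 0, 0],
  "squeeze": 35
}}

```text
clock: 3.3
tcp_pos: [0.5297, -0.2587, 0.0329]
eef_rot: [0.0, 0.994, -0.113, 0.0]
contact_force: [0.1, 1.0, -0.3]
width: 0.0495
grasp_force: 0.0
```

{"method": "carry_out", "body": {
  "series": [1, 0, 0, 0, 0, 1, 0, 0, 0, 0, 1, 0, 0, 0, 0, 1, 0, 0, 0, 0, 1, 0, 0, 0, 0, 1, 0, 0, 0, 0, 1, 0, 0, 0, 0, 1, 0, 0, -20, 0, 1, 0, 0, -40, 0, 1, 0, 0, -40, 0, 1, 0, 0, -20, 0, 1, 0, 0, 0, 0]
}}

```text
clock: 4.5
tcp_pos: [0.5313, -0.2604, 0.156]
eef_rot: [0.002, 0.994, -0.113, 0.003]
contact_force: [-0.0, -0.2, -2.1]
width: 0.0216
grasp_force: 35.0
```

```bash
python3 - <<'E'
from h import *
import pickle
P=pickle.load(open("P.pkl","rb"))
s=monitor.read_state();print(s["tcp_pos"],psi(),s["width"],s["grasp_force"])
i=cams.camera_info("wrist");cams.camera("wrist")
r=trace("wrist","scraper")
if r: print(r[0]["score"],r[0]["extent"],fit([r[0]["pixels"].astype(float)],[i],SHAPES["scraper"],(s["tcp_pos"][0],s["tcp_pos"][1],psi()),s["tcp_pos"][2]-.033))
g=-.092;R=np.array([[np.cos(g),-np.sin(g)],[np.sin(g),np.cos(g)]])
t=P["stage"][0][:2]+R@[.073,.089];print(t)
rows((*t,s["tcp_pos"][2]),np.pi/2-.092,12)
E
```

```text
[ 0.5313 -0.2604  0.156 ] -0.22733015905277565 0.021613088773317957 34.998435974121094
0.7 [289.3, 133.5, 347.7, 333.4] (array([ 0.5334, -0.2616, -0.2274]), np.float64(0.20319846651402806))
[0.6298 0.1306]
1 -33 0 -0.142
6 -33 0 -0.142
10 -32 0 -0.142
15 -30 0 -0.142
19 -28 0 -0.142
23 -25 0 -0.142
26 -21 0 -0.142
29 -18 0 -0.142
31 -13 0 -0.142
32 -9 0 -0.142
33 -4 0 -0.142
33 1 0 -0.142
```

{"method": "carry_out", "body": {
  "series": [1, 1, -33, 0, -0.142, 1, 6, -33, 0, -0.142, 1, 10, -32, 0, -0.142, 1, 15, -30, 0, -0.142, 1, 19, -28, 0, -0.142, 1, 23, -25, 0, -0.142, 1, 26, -21, 0, -0.142, 1, 29, -18, 0, -0.142, 1, 31, -13, 0, -0.142, 1, 32, -9, 0, -0.142, 1, 33, -4, 0, -0.142, 1, 33, 1, 0, -0.142]
}}

```text
clock: 5.8
tcp_pos: [0.631, 0.1312, 0.1494]
eef_rot: [-0.002, 0.738, 0.675, -0.002]
contact_force: [0.9, 0.9, -1.8]
width: 0.0216
grasp_force: 35.0
```

{"method": "carry_out", "body": {
  "series": [1, 0, 0, 0, 0, 1, 0, 0, 0, 0]
}}

```text
clock: 6.0
tcp_pos: [0.6309, 0.1304, 0.1498]
eef_rot: [-0.001, 0.739, 0.673, -0.002]
contact_force: [-0.5, -0.9, -2.6]
width: 0.022
grasp_force: 35.0
```

```bash
python3 - <<'E'
from h import *
s=monitor.read_state();print(s["tcp_pos"],psi(),s["width"],s["grasp_force"])
I=[];Ms=[]
for n in("wrist","scene","side"):
    i=cams.camera_info(n);im=cams.camera(n)
    cv2.imwrite(f"pics/{n}2.png",im[...,::-1])
    r=trace(n,"scraper")
    if n!="wrist" and r:
        print(n,r[0]["score"],r[0]["extent"]);I.append(i);Ms.append(r[0]["pixels"].astype(float))
        print(fit(Ms[-1:],I[-1:],SHAPES["scraper"],(s["tcp_pos"][0],s["tcp_pos"][1],psi()),s["tcp_pos"][2]-.033))
    for a in trace(n,"chip0")[:4]:
        e=a["extent"];print(n,"chip",a["score"],e,ray(i,((e[0]+e[2])/2,(e[1]+e[3])/2),.043))
E
```

```text
[0.6309 0.1304 0.1498] 1.4771200002139229 0.021982076855275097 34.9982750415802
wrist chip 0.94 [182.3, 217.5, 217.2, 249.5] [0.5053 0.1064 0.043 ]
wrist chip 0.85 [174.2, 146.1, 214.5, 188.8] [0.5139 0.1753 0.043 ]
wrist chip 0.65 [245.9, 174.6, 284.6, 207.7] [0.5802 0.145  0.043 ]
scene 0.82 [325.7, 194.8, 369.9, 242.9]
(array([0.6296, 0.1273, 1.4553]), np.float64(0.2816868202433318))
scene chip 0.71 [387.7, 220.8, 403.2, 240.7] [0.5076 0.1769 0.043 ]
scene chip 0.6 [361.8, 228.6, 372.6, 243.4] [0.5749 0.1489 0.043 ]
scene chip 0.56 [371.8, 208.0, 386.3, 219.4] [0.5021 0.1091 0.043 ]
side 0.9 [283.0, 172.1, 305.4, 221.8]
(array([0.6365, 0.1214, 1.5834]), np.float64(0.2508362376316948))
side chip 0.56 [344.0, 219.9, 354.6, 232.5] [0.5027 0.1063 0.043 ]
```

View pics/wrist2.png

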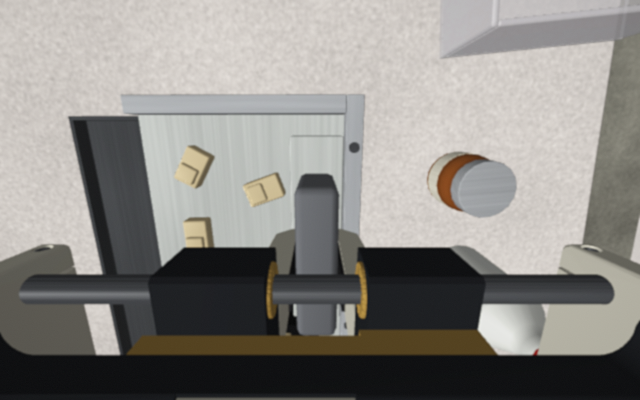

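The wrist view shows the chips at (195,165), (264,190) and (198,232). The bar is above the strip beside the far fence, whose outer corner is at (364,95). I'll check the stage pose against these corners.

```bash
python3 - <<'E'
from h import *
i=cams.camera_info("wrist")
im=cv2.imread("pics/wrist2.png");g=cv2.cvtColor(im,cv2.COLOR_BGR2GRAY)
q=np.array([[364,95],[345,113],[122,95],[364,230]],np.float32).reshape(-1,1,2)
print(g[104,335:372]); print(g[200,335:372]); print(g[88:120,250])
print(g[104,115:130])
for u,z in(((364,95),.057),((345,113),.057),((122,95),.057),((360,230),.057)):print(u,ray(i,u,z))
for p in((.100,.170,.057),(.116,.186,.057),(-.1,.186,.057),(-.1,.17,.035)):
  for gg in(-.092,-.085):
    c,s=np.cos(gg),np.sin(gg);w=np.array([[.549+c*p[0]-s*p[1],.0487+s*p[0]+c*p[1],p[2]]])
    print(p,gg,w,cv2.projectPoints(w,i["rvec"],i["tvec"],i["camera_matrix"],None)[0].ravel())
E
```

```text
[175 175 175 175 174 176 175 175 175 173 160 148 163 173 173 174 174 174
 174 174 171 171 169 171 170 169 167 166 160 162 188 200 201 201 203 207
 208]
[ 72  62  66 105 157 177 163 142 150 164 169 169 170 170 168 168 167 167
 168 167 167 167 168 167 161 169 196 209 212 214 215 214 212 208 208 208
 207]
[205 205 204 206 206 200 180 173 175 176 177 175 177 179 181 182 180 180
 179 176 176 173 174 173 155 121 132 174 192 193 193 193]
[209 206 202 201 199 198 192 184 180 179 179 180 179 179 178]
(364, 95) [0.6841 0.2242 0.057 ]
(345, 113) [0.6663 0.2106 0.057 ]
(122, 95) [0.4706 0.2449 0.057 ]
(360, 230) [0.6734 0.0977 0.057 ]
(0.1, 0.17, 0.057) -0.092 [[0.6642 0.2088 0.057 ]] [342.8275 115.3358]
(0.1, 0.17, 0.057) -0.085 [[0.6631 0.2096 0.057 ]] [341.5197 114.5341]
(0.116, 0.186, 0.057) -0.092 [[0.6816 0.2233 0.057 ]] [361.204   96.3698]
(0.116, 0.186, 0.057) -0.085 [[0.6804 0.2242 0.057 ]] [359.7653  95.4081]
(-0.1, 0.186, 0.057) -0.092 [[0.4665 0.2431 0.057 ]] [118.0354  97.5863]
(-0.1, 0.186, 0.057) -0.085 [[0.4652 0.2425 0.057 ]] [116.7212  98.4363]
(-0.1, 0.17, 0.035) -0.092 [[0.465  0.2272 0.035 ]] [136.6348 117.5677]
(-0.1, 0.17, 0.035) -0.085 [[0.4638 0.2266 0.035 ]] [135.5452 118.3242]
```

{"method": "carry_out", "body": {
  "series": [1, 0, 0, 30, 0, 1, 0, 0, 30, 0, 1, 0, 0, 12, 0, 1, 0, 0, 4, 0, 1, 0, 0, 0, 0, 1, 0, 0, 0, 0]
}}

```text
clock: 7.05
tcp_pos: [0.6335, 0.1301, 0.0782]
eef_rot: [0.001, 0.74, 0.673, 0.001]
contact_force: [0.1, -0.8, -1.9]
width: 0.0216
grasp_force: 35.0
```

{"method": "carry_out", "body": {
  "series": [1, 0, 0, 4, 0, 1, 0, 0, 3, 0, 1, 0, 0, 0, 0, 1, 0, -8, 0, 0, 1, 0, -10, 0, 0, 1, 0, -10, 0, 0, 1, 0, -10, 0, 0, 1, 0, -10, 0, 0, 1, 0, -10, 0, 0, 1, 0, -10, 0, 0, 1, 0, -10, 0, 0, 1, 0, 0, 0, 0]
}}

```text
clock: 8.25
tcp_pos: [0.5529, 0.1376, 0.0696]
eef_rot: [-0.0, 0.739, 0.673, -0.001]
contact_force: [-0.6, 0.1, -1.9]
width: 0.0217
grasp_force: 35.0
```

```bash
python3 - <<'E'
from h import *
s=monitor.read_state();print(s["tcp_pos"],psi(),s["contact_force"])
i=cams.camera_info("wrist");im=cams.camera("wrist");cv2.imwrite("pics/w3.png",im[...,::-1])
E
```

```text
[0.5529 0.1376 0.0696] 1.4772005503403327 [-0.6135  0.1253 -1.8896]
```

View pics/w3.png

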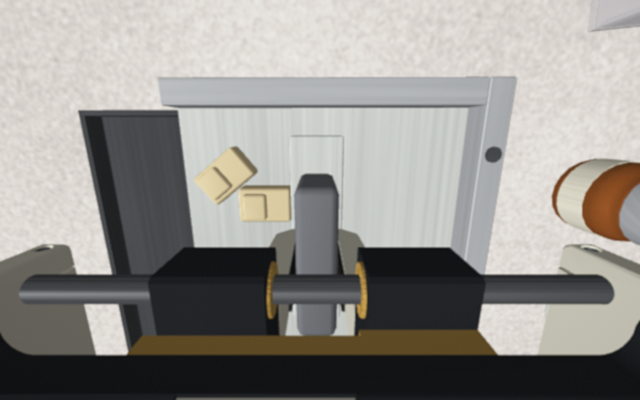

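The wrist view shows one chip at (265,203) riding the bar and touching another at (226,174). The third is hidden under the gripper. I'll continue the stroke.

{"method": "carry_out", "body": {
  "series": [1, 0, -10, 0, 0, 1, 0, -10, 0, 0, 1, 0, -10, 0, 0, 1, 0, -10, 0, 0, 1, 0, -10, 0, 0, 1, 0, -8, 0, 0, 1, 0, -8, 0, 0, 1, 0, -8, 0, 0, 1, 0, -8, 0, 0, 1, 0, -8, 0, 0, 1, 0, -6, 0, 0, 1, 0, 0, 0, 0]
}}

```text
clock: 9.5
tcp_pos: [0.458, 0.1465, 0.0695]
eef_rot: [-0.0, 0.739, 0.673, -0.0]
contact_force: [-0.4, 0.2, -2.0]
width: 0.022
grasp_force: 35.0
```

```bash
python3 - <<'E'
from h import *
s=monitor.read_state();print(s["tcp_pos"],psi(),s["contact_force"])
for n in("wrist","scene","side"):
    i=cams.camera_info(n);im=cams.camera(n);cv2.imwrite(f"pics/{n}4.png",im[...,::-1])
    for a in trace(n,"chip0")[:4]:
        e=a["extent"];print(n,"chip",a["score"],e,ray(i,((e[0]+e[2])/2,(e[1]+e[3])/2),.015))
E
```

```text
[0.458  0.1465 0.0695] 1.4770490757827177 [-0.4113  0.1765 -2.0053]
wrist chip 0.7 [221.2, 181.0, 268.9, 213.7] [0.4014 0.1679 0.015 ]
wrist chip 0.67 [213.7, 144.3, 266.5, 174.7] [0.4025 0.1987 0.015 ]
wrist chip 0.59 [248.2, 238.1, 272.8, 249.7] [0.4081 0.1261 0.015 ]
side chip 0.64 [382.4, 257.1, 400.0, 271.7] [0.4028 0.2047 0.015 ]
side chip 0.49 [383.3, 246.1, 398.1, 255.8] [0.4006 0.159  0.015 ]
side chip 0.44 [380.5, 232.0, 392.9, 243.8] [0.4072 0.1124 0.015 ]
side chip 0.25 [265.4, 142.7, 298.1, 174.9] [ 0.709  -0.2312  0.015 ]
```

View pics/wrist4.png

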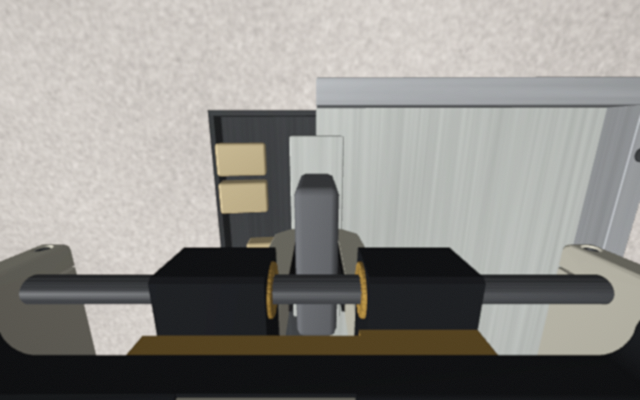

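All three chips lie in the trough, at (241,159), (245,197) and (260,244) in the wrist view, at stage x of about -160 mm. I'll lift and take the scraper back.

{"method": "carry_out", "body": {
  "series": [1, 0, 0, -20, 0, 1, 0, 0, -40, 0, 1, 0, 0, -30, 0, 1, 0, 0, 0, 0]
}}

```text
clock: 10.2
tcp_pos: [0.4624, 0.1466, 0.1638]
eef_rot: [0.003, 0.74, 0.673, 0.003]
contact_force: [-0.5, 0.0, -1.9]
width: 0.0219
grasp_force: 35.0
```

```bash
python3 - <<'E'
from h import *
s=monitor.read_state();print(s["tcp_pos"],psi(),s["width"])
rows((.531,-.260,s["tcp_pos"][2]),-.227,12)
E
```

```text
[0.4624 0.1466 0.1638] 1.4767554663821705 0.02186673507494686
-33 9 0 0.142
-32 13 0 0.142
-29 18 0 0.142
-27 22 0 0.142
-23 25 0 0.142
-19 28 0 0.142
-15 31 0 0.142
-11 33 0 0.142
-6 34 0 0.142
-1 34 0 0.142
4 34 0 0.142
9 33 0 0.142
```

{"method": "carry_out", "body": {
  "series": [1, -33, 9, 0, 0.142, 1, -32, 13, 0, 0.142, 1, -29, 18, 0, 0.142, 1, -27, 22, 0, 0.142, 1, -23, 25, 0, 0.142, 1, -19, 28, 0, 0.142, 1, -15, 31, 0, 0.142, 1, -11, 33, 0, 0.142, 1, -6, 34, 0, 0.142, 1, -1, 34, 0, 0.142, 1, 4, 34, 0, 0.142, 1, 9, 33, 0, 0.142]
}}

```text
clock: 11.4
tcp_pos: [0.5277, -0.2606, 0.1577]
eef_rot: [-0.001, 0.993, -0.116, -0.001]
contact_force: [0.9, 0.2, -1.9]
width: 0.022
grasp_force: 35.0
```

{"method": "carry_out", "body": {
  "series": [1, 0, 0, 0, 0, 1, 0, 0, 35, 0, 1, 0, 0, 40, 0, 1, 0, 0, 25, 0, 1, 0, 0, 12, 0, 1, 0, 0, 0, 0, 1, 0, 0, 0, 0]
}}

```text
clock: 12.1
tcp_pos: [0.5288, -0.2596, 0.0482]
eef_rot: [0.0, 0.994, -0.113, 0.0]
contact_force: [0.4, -0.5, -2.0]
width: 0.0218
grasp_force: 35.0
```

{"method": "carry_out", "body": {
  "series": [1, 0, 0, 5, 0, 1, 0, 0, 4, 0, 1, 0, 0, 3, 0, 1, 0, 0, 2, 0, 1, 0, 0, 0, 0]
}}

```text
clock: 12.6
tcp_pos: [0.5281, -0.2594, 0.0335]
eef_rot: [-0.0, 0.994, -0.113, -0.0]
contact_force: [-0.5, -0.3, -2.1]
width: 0.0217
grasp_force: 35.0
```

{"method": "carry_out", "body": {
  "series": [1, 0, 0, 1, 0, 1, 0, 0, 0, 0]
}}

```text
clock: 12.8
tcp_pos: [0.5282, -0.2595, 0.0326]
eef_rot: [0.0, 0.994, -0.113, 0.0]
contact_force: [0.4, 0.1, -2.5]
width: 0.022
grasp_force: 35.0
```

{"method": "carry_out", "body": {
  "series": [0, 0, 0, 0, 0, 0, 0, 0, 0, 0, 0, 0, 0, 0, 0, 0, 0, 0, 0, 0, 0, 0, 0, 0, 0, 0, 0, 0, 0, 0, 0, 0, 0, 0, 0, 0, 0, 0, 0, 0, 0, 0, 0, -30, 0, 0, 0, 0, -40, 0, 0, 0, 0, -40, 0, 0, 0, 0, -20, 0]
}}

```text
clock: 14.0
tcp_pos: [0.5295, -0.2604, 0.1665]
eef_rot: [0.001, 0.994, -0.113, 0.002]
contact_force: [-0.2, -0.2, 1.3]
width: 0.0927
grasp_force: 0.0
```

```bash
python3 - <<'E'
from h import *
s=monitor.read_state();print(s["tcp_pos"],psi(),s["width"])
I=[];H=[];W=None
for n in("wrist","scene","side"):
    i=cams.camera_info(n);im=cams.camera(n);cv2.imwrite(f"pics/{n}5.png",im[...,::-1])
    if n!="wrist":
        r=trace(n,"holder");print(n,r[0]["score"],r[0]["extent"]);I.append(i);H.append(r[0]["pixels"].astype(float))
        print(fit(H[-1:],I[-1:],SHAPES["holder"],(.555,-.046,-.266),.035))
    else:
        r=trace(n,"scraper");print(r[0]["score"],r[0]["extent"],fit([r[0]["pixels"].astype(float)],[i],SHAPES["scraper"],(.531,-.258,-.22),0))
for a in trace("side","chip0")[:4]:
    e=a["extent"];print("chip",a["score"],e,ray(i,((e[0]+e[2])/2,(e[1]+e[3])/2),.015))
E
```

```text
[ 0.5295 -0.2604  0.1665] -0.22713690515252816 0.0927329922469747
0.82 [301.3, 136.1, 330.3, 242.3] (array([ 0.5295, -0.2608, -0.2287]), np.float64(0.03134376950317497))
scene 0.61 [305.6, 162.7, 354.0, 208.8]
(array([ 0.5549, -0.0465, -0.2829]), np.float64(0.03237725012257475))
side 0.8 [304.8, 167.1, 350.6, 206.7]
(array([ 0.5599, -0.0462, -0.2658]), np.float64(0.02923284537245474))
chip 0.5 [382.3, 258.2, 399.0, 268.1] [0.4038 0.2006 0.015 ]
```

The scraper stands released at its old spot. The holder is unmoved at stage (15,-95) mm and -0.18 rad. I'll push with two spread fingertips, starting on the near face towards the far fence.

```bash
cat >> h.py <<'E'
SX,SY,SG=.5515,.050,-.094
def s2w(x,y): c,s=np.cos(SG),np.sin(SG);return SX+c*x-s*y,SY+s*x+c*y
def w2s(X,Y): c,s=np.cos(SG),np.sin(SG);X-=SX;Y-=SY;return c*X+s*Y,-s*X+c*Y
E
python3 - <<'E'
from h import *
rows((*s2w(-.085,-.09),.1665),-.094,7)
E
```

```text
-17 -29 -1 -0.019
-16 -30 -1 -0.019
-16 -30 -1 -0.019
-15 -30 -1 -0.019
-15 -31 -1 -0.019
-14 -31 -1 -0.019
-13 -31 -1 -0.019
```

{"method": "carry_out", "body": {
  "series": [0.41, -17, -29, 0, -0.019, 0.41, -16, -30, 0, -0.019, 0.41, -16, -30, 0, -0.019, 0.41, -15, -30, 0, -0.019, 0.41, -15, -31, 0, -0.019, 0.41, -14, -31, 0, -0.019, 0.41, -13, -31, 0, -0.019, 0.41, 0, 0, 0, 0, 0.41, 0, 0, 40, 0, 0.41, 0, 0, 30, 0, 0.41, 0, 0, 0, 0, 0.41, 0, 0, 0, 0]
}}

```text
clock: 15.55
tcp_pos: [0.4593, -0.0328, 0.0922]
eef_rot: [-0.0, 0.999, -0.047, -0.001]
contact_force: [0.9, 0.2, -0.4]
width: 0.0548
grasp_force: 0.0
```

```bash
python3 - <<'E'
from h import *
s=monitor.read_state();print(s["tcp_pos"],psi(),s["width"],w2s(*s["tcp_pos"][:2]))
cams.camera("side");i=cams.camera_info("side");im=cams.camera("scene");cv2.imwrite("pics/s6.png",cv2.resize(im[100:300,220:480,::-1],None,fx=3,fy=3,interpolation=cv2.INTER_CUBIC))
E
```

```text
[ 0.4593 -0.0328  0.0922] -0.09475649330775196 0.05481865587655575 (np.float64(-0.08400293769141101), np.float64(-0.0910709083364201))
```

View pics/s6.png

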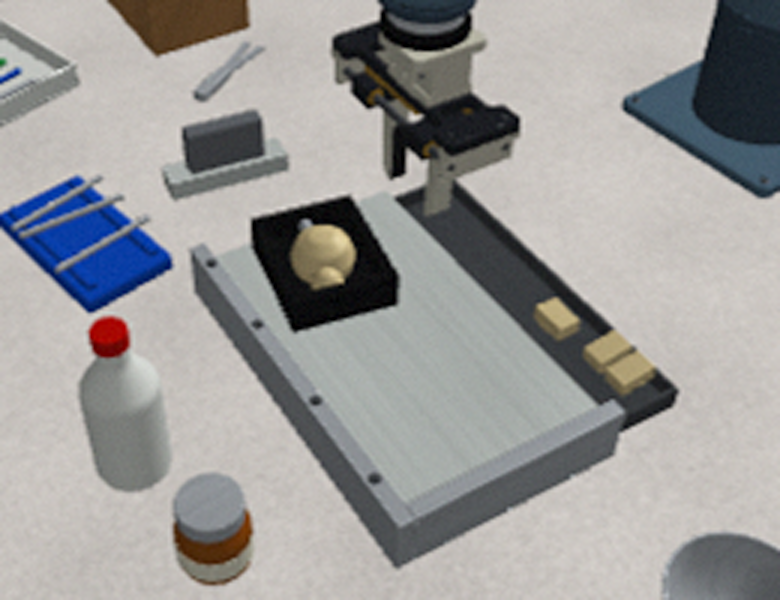

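The scene crop shows the scraper upright, three chips in the trough at (557,317), (608,350) and (628,370), and the gripper over the near edge in front of the holder. I'll go down and push.

{"method": "carry_out", "body": {
  "series": [0.41, 0, 0, 25, 0, 0.41, 0, 0, 14, 0, 0.41, 0, 0, 6, 0, 0.41, 0, 0, 0, 0, 0.41, 10, 0, 0, 0, 0.41, 10, 0, 0, 0, 0.41, 8, 0, 0, 0, 0.41, 8, 0, 0, 0, 0.41, 8, 0, 0, 0, 0.41, 8, 0, 0, 0, 0.41, 6, 0, 0, 0, 0.41, 0, 0, 0, 0]
}}

```text
clock: 16.85
tcp_pos: [0.5183, -0.0379, 0.0476]
eef_rot: [-0.0, 0.999, -0.047, 0.0]
contact_force: [-0.2, -0.1, -0.0]
width: 0.0546
grasp_force: 0.0
```

{"method": "carry_out", "body": {
  "series": [0.41, 3, 0, 0, 0, 0.41, 3, 0, 0, 0, 0.41, 3, 0, 0, 0, 0.41, 2, 0, 0, 0, 0.41, 2, 0, 0, 0]
}}

```text
clock: 17.35
tcp_pos: [0.5294, -0.0386, 0.0475]
eef_rot: [-0.0, 0.999, -0.047, -0.001]
contact_force: [-4.7, -0.3, 2.6]
width: 0.055
grasp_force: 2.5
```

{"method": "carry_out", "body": {
  "series": [0.41, 1, 0, 0, 0, 0.41, 1, 0, 0, 0]
}}

```text
clock: 17.55
tcp_pos: [0.5317, -0.0389, 0.0474]
eef_rot: [-0.0, 0.999, -0.047, -0.001]
contact_force: [-7.7, 0.7, 5.6]
width: 0.0548
grasp_force: 4.3
```

{"method": "carry_out", "body": {
  "series": [0.41, 1, 0, 0, 0, 0.41, 1, 0, 0, 0]
}}

```text
clock: 17.75
tcp_pos: [0.5317, -0.0389, 0.0474]
eef_rot: [-0.0, 0.999, -0.047, -0.003]
contact_force: [-13.1, 0.8, 10.8]
width: 0.0549
grasp_force: 6.6
```

```bash
python3 - <<'E'
from h import *
s=monitor.read_state();print(s["tcp_pos"],w2s(*s["tcp_pos"][:2]),s["contact_force"],s["moment"])
I=[];H=[]
for n in("scene","side"):
    i=cams.camera_info(n);im=cams.camera(n)
    cv2.imwrite(f"pics/{n}7.png",im[...,::-1])
    r=trace(n,"holder");print(n,r[0]["score"],r[0]["extent"]);I.append(i);H.append(r[0]["pixels"].astype(float))
    p,f=fit(H[-1:],I[-1:],SHAPES["holder"],(.57,-.046,-.1),.035);print(p,f,w2s(*p[:2]),p[2]-SG)
E
```

```text
[ 0.5317 -0.0389  0.0474] (np.float64(-0.0114027405404684), np.float64(-0.09039813578764361)) [-13.0752   0.7765  10.7896] [0.1528 2.0716 0.0316]
scene 0.83 [294.7, 168.5, 344.5, 215.4]
[ 0.5865 -0.0427 -0.1437] 0.11204388801582033 (np.float64(0.0435085313736233), np.float64(-0.08905571831387245)) -0.049679249543763654
side 0.94 [295.0, 167.6, 333.6, 206.6]
[ 0.5982 -0.0431 -0.0085] 0.20403913280264563 (np.float64(0.05521284429021191), np.float64(-0.08834221907199709)) 0.08551900998177195
```

{"method": "carry_out", "body": {
  "series": [0.41, -5, 0, 0, 0, 0.41, -15, 0, 0, 0, 0.41, -15, 0, -10, 0, 0.52, 0, 0, -45, 0, 0.52, 0, 0, -40, 0, 0.52, 0, 0, 0, 0]
}}

```text
clock: 18.55
tcp_pos: [0.5045, -0.0375, 0.1486]
eef_rot: [0.002, 0.999, -0.047, 0.007]
contact_force: [1.3, 0.1, 0.7]
width: 0.0454
grasp_force: 0.0
```

```bash
python3 - <<'E'
from h import *
s=monitor.read_state();print(s["tcp_pos"],psi(),w2s(*s["tcp_pos"][:2]))
for n in("side","scene"):
    i=cams.camera_info(n);cams.camera(n)
    r=trace(n,"holder");p,f=fit([r[0]["pixels"].astype(float)],[i],SHAPES["holder"],(.587,-.046,-.1),.035);print(r[0]["extent"],p,f,w2s(*p[:2]),p[2]-SG)
rows((*s2w(.045,-.195),s["tcp_pos"][2]),1.477,12)
E
```

```text
[ 0.5045 -0.0375  0.1486] -0.09423895083056041 (np.float64(-0.038606840397067646), np.float64(-0.09151508674481786))
[296.3, 167.6, 334.8, 205.5] [ 0.5918 -0.0405 -0.0944] 0.02919626998223801 (np.float64(0.04862877230849581), np.float64(-0.08635083798554685)) -0.0003686224090483081
[293.4, 167.6, 345.3, 216.2] [ 0.5871 -0.0411 -0.0985] 0.09057671978943238 (np.float64(0.043995125721083356), np.float64(-0.08735560380300121)) -0.004459722619979484
7 9 -1 -0.131
6 10 -1 -0.131
5 10 -1 -0.131
4 11 -1 -0.131
2 11 -1 -0.131
1 11 -1 -0.131
-1 11 -1 -0.131
-2 11 -1 -0.131
-4 11 -1 -0.131
-5 10 -1 -0.131
-6 9 -1 -0.131
-8 8 -1 -0.131
```

Holder is square (rotation relative to the stage is about 0) and on the far fence. I'll move round to its right face.

{"method": "carry_out", "body": {
  "series": [0.52, 7, 9, 0, -0.131, 0.52, 6, 10, 0, -0.131, 0.52, 5, 10, 0, -0.131, 0.52, 4, 11, 0, -0.131, 0.52, 2, 11, 0, -0.131, 0.52, 1, 11, 0, -0.131, 0.52, -1, 11, 0, -0.131, 0.52, -2, 11, 0, -0.131, 0.52, -4, 11, 0, -0.131, 0.52, -5, 10, 0, -0.131, 0.52, -6, 9, 0, -0.131, 0.52, -8, 8, 0, -0.131]
}}

```text
clock: 19.95
tcp_pos: [0.5767, -0.1469, 0.1404]
eef_rot: [-0.002, 0.737, 0.675, -0.001]
contact_force: [-0.7, 1.0, -0.4]
width: 0.0446
grasp_force: 0.0
```

{"method": "carry_out", "body": {
  "series": [0.52, 0, 0, 0, 0, 0.52, 0, 0, 30, 0, 0.52, 0, 0, 40, 0, 0.52, 0, 0, 20, 0, 0.52, 0, 0, 5, 0, 0.52, 0, 0, 0, 0]
}}

```text
clock: 20.55
tcp_pos: [0.5762, -0.1463, 0.0464]
eef_rot: [-0.001, 0.74, 0.673, -0.001]
contact_force: [-0.4, 0.4, 0.0]
width: 0.0449
grasp_force: 0.0
```

```bash
python3 - <<'E'
from h import *
s=monitor.read_state();print(s["tcp_pos"],psi(),w2s(*s["tcp_pos"][:2]),s["contact_force"],s["width"])
E
```

```text
[ 0.5762 -0.1463  0.0464] 1.4759155565004933 (np.float64(0.043047213593195036), np.float64(-0.1930759803945921)) [-0.3992  0.3619  0.0324] 0.04485440806627058
```

{"method": "carry_out", "body": {
  "series": [0.52, 14, 0, 0, 0, 0.52, 12, 0, 0, 0, 0.52, 8, 0, 0, 0, 0.52, 10, 0, 0, 0, 0.52, 12, 0, 0, 0, 0.52, 12, 0, 0, 0, 0.52, 12, 0, 0, 0, 0.52, 12, 0, 0, 0, 0.52, 12, 0, 0, 0, 0.52, 12, 0, 0, 0, 0.52, 12, 0, 0, 0, 0.52, 12, 0, 0, 0]
}}

```text
clock: 21.75
tcp_pos: [0.5907, -0.0082, 0.0488]
eef_rot: [0.002, 0.739, 0.674, -0.0]
contact_force: [-1.1, -6.1, 3.8]
width: 0.0444
grasp_force: 3.1
```

```bash
python3 - <<'E'
from h import *
s=monitor.read_state();print(s["tcp_pos"],psi(),w2s(*s["tcp_pos"][:2]),s["contact_force"],s["width"])
for n in("side","scene"):
    i=cams.camera_info(n);cams.camera(n)
    r=trace(n,"holder");p,f=fit([r[0]["pixels"].astype(float)],[i],SHAPES["holder"],(.597,.03,-.1),.035);print(r[0]["extent"],p,f,w2s(*p[:2]),p[2]-SG)
E
```

```text
[ 0.5907 -0.0082  0.0488] 1.4782874266500408 (np.float64(0.04451942685431158), np.float64(-0.05421927203645814)) [-1.127  -6.1156  3.7815] 0.04437800501099931
[288.6, 189.5, 329.3, 232.0] [ 0.6016  0.0582 -0.072 ] 0.031211271587776257 (np.float64(0.04907085231675793), np.float64(0.01285377233998654)) 0.021980401164411217
[308.5, 188.9, 371.6, 243.9] [ 0.5971  0.0608 -0.1188] 0.0780587501454113 (np.float64(0.04438858866247263), np.float64(0.015039150972421231)) -0.02476715825539122
```

{"method": "carry_out", "body": {
  "series": [0.52, 12, 0, 0, 0, 0.52, 12, 0, 0, 0, 0.52, 12, 0, 0, 0, 0.52, 12, 0, 0, 0, 0.52, 12, 0, 0, 0, 0.52, 10, 0, 0, 0, 0.52, 6, 0, 0, 0, 0.52, 4, 0, 0, 0, 0.52, 2, 0, 0, 0, 0.52, 0, 0, 0, 0]
}}

```text
clock: 22.95
tcp_pos: [0.5977, 0.074, 0.0477]
eef_rot: [0.0, 0.739, 0.673, -0.0]
contact_force: [-1.0, -3.9, 3.2]
width: 0.0445
grasp_force: 1.8
```

{"method": "carry_out", "body": {
  "series": [0.52, 2, 0, 0, 0, 0.52, 2, 0, 0, 0, 0.52, 2, 0, 0, 0]
}}

```text
clock: 23.25
tcp_pos: [0.5982, 0.0791, 0.0478]
eef_rot: [0.0, 0.739, 0.673, -0.0]
contact_force: [-2.3, -6.0, 3.7]
width: 0.0447
grasp_force: 3.2
```

{"method": "carry_out", "body": {
  "series": [0.52, 2, 0, 0, 0, 0.52, 2, 0, 0, 0, 0.52, 1, 0, 0, 0, 0.52, 1, 0, 0, 0]
}}

```text
clock: 23.65
tcp_pos: [0.5987, 0.0851, 0.0477]
eef_rot: [0.0, 0.739, 0.673, -0.001]
contact_force: [-1.5, -5.5, 3.7]
width: 0.0448
grasp_force: 3.2
```

{"method": "carry_out", "body": {
  "series": [0.52, 1, 0, 0, 0, 0.52, 1, 0, 0, 0]
}}

```text
clock: 23.85
tcp_pos: [0.5989, 0.0871, 0.0478]
eef_rot: [0.0, 0.739, 0.673, -0.001]
contact_force: [-1.4, -5.9, 3.0]
width: 0.0447
grasp_force: 3.2
```

{"method": "carry_out", "body": {
  "series": [0.52, 1, 0, 0, 0, 0.52, 1, 0, 0, 0]
}}

```text
clock: 24.05
tcp_pos: [0.5991, 0.0888, 0.0477]
eef_rot: [0.0, 0.739, 0.673, -0.001]
contact_force: [-1.8, -11.0, 3.7]
width: 0.0444
grasp_force: 5.1
```

{"method": "carry_out", "body": {
  "series": [0.52, 1, 0, 0, 0, 0.52, 1, 0, 0, 0]
}}

```text
clock: 24.25
tcp_pos: [0.5991, 0.0889, 0.0478]
eef_rot: [0.001, 0.739, 0.674, -0.002]
contact_force: [-3.2, -16.1, 4.7]
width: 0.0448
grasp_force: 8.5
```

The holder stalled on the left fence at 16 N. I'll back off and inspect.

{"method": "carry_out", "body": {
  "series": [0.52, -5, 0, 0, 0, 0.52, -15, 0, 0, 0, 0.52, -20, 0, -10, 0, 0.41, 0, 0, -45, 0, 0.41, -10, 0, -45, 0, 0.41, 0, 0, 0, 0]
}}

```text
clock: 24.85
tcp_pos: [0.5989, 0.0407, 0.1542]
eef_rot: [0.004, 0.74, 0.673, 0.004]
contact_force: [0.4, -0.2, -0.0]
width: 0.0546
grasp_force: 0.0
```

```bash
python3 - <<'E'
from h import *
s=monitor.read_state();print(s["tcp_pos"],psi(),w2s(*s["tcp_pos"][:2]))
for n in("side","wrist"):
    i=cams.camera_info(n);im=cams.camera(n);cv2.imwrite(f"pics/{n}8.png",im[...,::-1])
    r=trace(n,"holder")
    if r:p,f=fit([r[0]["pixels"].astype(float)],[i],SHAPES["holder"],(.605,.155,-.1),.035);print(n,r[0]["extent"],p,f,w2s(*p[:2]),p[2]-SG)
rows((*s2w(-.045,.11),s["tcp_pos"][2]),-.094,12)
E
```

```text
[0.5989 0.0407 0.1542] 1.4767288872037392 (np.float64(0.04809041144557298), np.float64(-0.004820157189908851))
side [279.1, 209.4, 324.0, 252.5] [ 0.6096  0.1348 -0.0835] 0.14663335600156968 (np.float64(0.049929179247705235), np.float64(0.08992303357071284)) 0.010543049885172712
wrist [255.9, 2.8, 385.5, 146.6] [ 0.6096  0.1566 -0.0948] 0.011666344153592911 (np.float64(0.04781644555033916), np.float64(0.11158566375529475)) -0.0008424372926528617
9 -7 -1 0.131
8 -8 -1 0.131
7 -10 -1 0.131
6 -10 -1 0.131
5 -11 -1 0.131
3 -12 -1 0.131
2 -12 -1 0.131
0 -12 -1 0.131
-2 -12 -1 0.131
-3 -12 -1 0.131
-5 -11 -1 0.131
-6 -10 -1 0.131
```

View pics/wrist8.png

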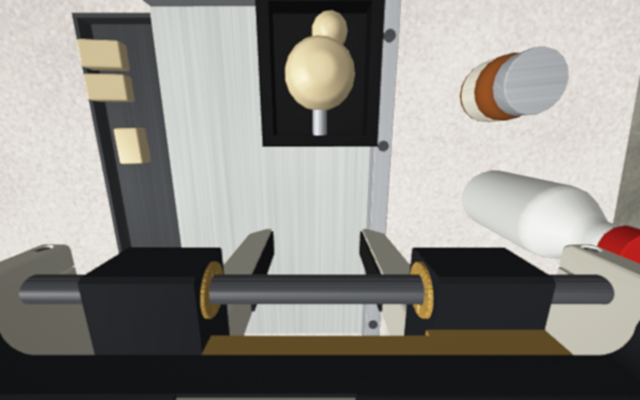

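The wrist view shows the holder in the corner at (320,75), square to 0.001 rad. I'll do one confirming nudge on the near face.

{"method": "carry_out", "body": {
  "series": [0.41, 9, -7, 0, 0.131, 0.41, 8, -8, 0, 0.131, 0.41, 7, -10, 0, 0.131, 0.41, 6, -10, 0, 0.131, 0.41, 5, -11, 0, 0.131, 0.41, 3, -12, 0, 0.131, 0.41, 2, -12, 0, 0.131, 0.41, 0, -12, 0, 0.131, 0.41, -2, -12, 0, 0.131, 0.41, -3, -12, 0, 0.131, 0.41, -5, -11, 0, 0.131, 0.41, -6, -10, 0, 0.131]
}}

```text
clock: 26.25
tcp_pos: [0.5163, 0.164, 0.1455]
eef_rot: [0.0, 0.999, -0.05, -0.002]
contact_force: [1.1, 0.4, 0.2]
width: 0.0548
grasp_force: 0.0
```

{"method": "carry_out", "body": {
  "series": [0.41, 0, 0, 0, 0, 0.41, 0, 0, 30, 0, 0.41, 0, 0, 40, 0, 0.41, 0, 0, 25, 0, 0.41, 0, 0, 5, 0, 0.41, 0, 0, 0, 0]
}}

```text
clock: 26.85
tcp_pos: [0.5172, 0.163, 0.0464]
eef_rot: [0.0, 0.999, -0.046, -0.002]
contact_force: [0.4, 0.3, 0.3]
width: 0.0548
grasp_force: 0.0
```

```bash
python3 - <<'E'
from h import *
s=monitor.read_state();print(s["tcp_pos"],psi(),w2s(*s["tcp_pos"][:2]),s["contact_force"])
E
```

```text
[0.5172 0.163  0.0464] -0.09234144873385465 (np.float64(-0.04476940583636966), np.float64(0.10925871994257967)) [0.4414 0.2951 0.3366]
```

Contact is expected at x of about -11 mm, so 33 mm to go.

{"method": "carry_out", "body": {
  "series": [0.41, 8, 0, 0, 0, 0.41, 8, 0, 0, 0, 0.41, 6, 0, 0, 0, 0.41, 4, 0, 0, 0, 0.41, 3, 0, 0, 0, 0.41, 2, 0, 0, 0, 0.41, 1, 0, 0, 0, 0.41, 1, 0, 0, 0]
}}

```text
clock: 27.65
tcp_pos: [0.5501, 0.1603, 0.0476]
eef_rot: [0.0, 0.999, -0.047, -0.001]
contact_force: [-2.5, 0.5, 2.1]
width: 0.0545
grasp_force: 1.8
```

{"method": "carry_out", "body": {
  "series": [0.41, 1, 0, 0, 0, 0.41, 1, 0, 0, 0]
}}

```text
clock: 27.85
tcp_pos: [0.5501, 0.1603, 0.0475]
eef_rot: [0.0, 0.999, -0.047, -0.003]
contact_force: [-9.6, 0.4, 10.0]
width: 0.0553
grasp_force: 5.0
```

{"method": "carry_out", "body": {
  "series": [0.41, -3, 0, 0, 0, 0.41, -10, 0, 0, 0, 0.41, -20, 0, 0, 0, 0.41, 0, 0, -40, 0, 0.41, -20, 0, -45, 0, 0.41, -20, 10, -45, 0, 0.41, 0, 20, -20, 0, 0.41, 0, 0, 0, 0, 0.41, 0, 0, 0, 0]
}}

```text
clock: 28.75
tcp_pos: [0.4773, 0.1371, 0.1973]
eef_rot: [-0.0, 0.999, -0.048, 0.0]
contact_force: [-0.5, 0.1, 0.0]
width: 0.0553
grasp_force: 0.0
```

```bash
python3 - <<'E'
from h import *
s=monitor.read_state();print(s["clock"],s["tcp_pos"],s["contact_force"])
for n in("side","scene","wrist"):
    i=cams.camera_info(n);im=cams.camera(n);cv2.imwrite(f"pics/{n}9.png",im[...,::-1])
    for t,p0,z in(("holder",(.609,.156,-.1),.035),("scraper",(.5295,-.2608,-.2287),0)):
        r=trace(n,t)
        if r and r[0]["score"]>.4:p,f=fit([r[0]["pixels"].astype(float)],[i],SHAPES[t],p0,z);print(n,t,p,f,w2s(*p[:2]),p[2]-SG)
    for a in search_frame(n,"chip0")[:3]:
        e=a["extent"];print("chip",a["score"],w2s(*ray(i,((e[0]+e[2])/2,(e[1]+e[3])/2),.015)[:2]))
E
```

```text
28.75 [0.4773 0.1371 0.1973] [-0.5466  0.0558  0.0479]
side holder [ 0.6097  0.1353 -0.0925] 0.15122817279688927 (np.float64(0.049907955097216974), np.float64(0.09039411141953076)) 0.0015405284171233213
side scraper [ 0.5344 -0.2669 -0.0761] 0.2666657386010338 (np.float64(0.012672911488904159), np.float64(-0.3170771706841981)) 0.017853610792895686
chip 0.6 (np.float64(-0.14981926510861684), np.float64(0.046082270663517194))
chip 0.53 (np.float64(-0.16247289015330377), np.float64(0.13324610733772188))
chip 0.41 (np.float64(-0.15605900158335653), np.float64(0.0920796362167342))
scene holder [ 0.6019  0.1469 -0.078 ] 0.1071089186394254 (np.float64(0.041134290887287275), np.float64(0.10117902444476262)) 0.015997560455833754
scene scraper [ 0.5271 -0.2643 -0.203 ] 0.12133810169459491 (np.float64(0.00519270982896658), np.float64(-0.3151603546308849)) -0.10897125825258383
chip 0.73 (np.float64(-0.16942723490172265), np.float64(0.10151812967057652))
chip 0.72 (np.float64(-0.1708752276353964), np.float64(0.13267576971072534))
chip 0.66 (np.float64(-0.15239576519599266), np.float64(0.04887656521051348))
wrist holder [ 0.6092  0.1559 -0.0957] 0.010462644910233854 (np.float64(0.04752040029576005), np.float64(0.11089240329623216)) -0.0016863106652361265
wrist scraper [ 0.5293 -0.2609 -0.2256] 0.02253896052767068 (np.float64(0.007097854067428393), np.float64(-0.3116563843815919)) -0.13164838071791765
chip 0.68 (np.float64(-0.16516706242514095), np.float64(0.10379053517651676))
chip 0.65 (np.float64(-0.16461281932568503), np.float64(0.1302238055413099))
chip 0.61 (np.float64(-0.15266482745194387), np.float64(0.04895862402509309))
```

View pics/scene9.png

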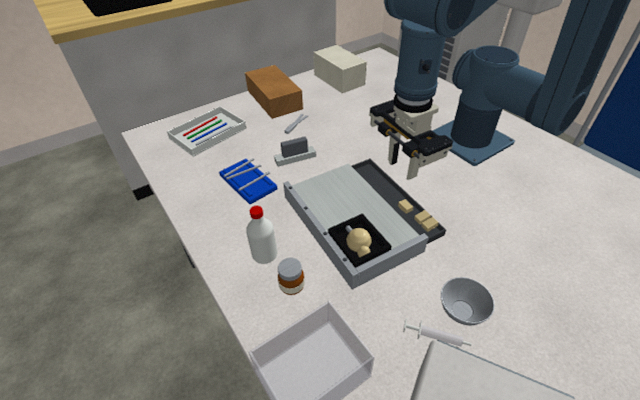

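The scene image shows the holder in the fence corner at (359,239), the chips in the trough at (405,206) and (427,220), and the scraper upright at (295,153). The bystanders have not moved. Handing in.

```bash
python3 -c "
from workcell import finish_job
print(finish_job())"
```

```text
the job is handed in; nothing more can be done
None
```

I handed the job in at about 29 s of the 72 s; the hand-in returned no verdict, but the last camera check showed the three offcuts in the trough, the scraper upright and released on the table, the holder square and flush in the fence corner, and the bystanders apparently unmoved.

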